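Feed a carton through the flap of a drop box

TASK

Using only the outside of the fingers, gently push the loose carton that lies askew on the feed table into line with the flap and on through it, so that the carton swings the flap open, slides in at table level and drops into the collecting box behind. Then draw the fingers back so that the flap hangs shut. Do not pinch or lift the carton, and leave the small jar, the long box and the spray bottle where they stand.

Things in the scene. Friction and masses are not known exactly. Their poses are not given: they have to be found in the camera images.
- feeder: fixed drop-box unit: white cabinet with an aluminium feed table, a flap and a white collecting box. Origin on the bench under the middle of the shut flap; x = feed direction (over the table, through the flap, into the box), y to its left, z up; all points below in this frame, mm. Table top: z 130, x -216 to -12, y -130 to +100; left of the fence it is a ledge for other things.
- fence (a point): middle of the foot of the fence's inner (right) face, at x -109, y +32, z 130. The straight white fence runs along x at the left of the feed path, from x -214 to the mouth; 6 mm thick, 15 high above the table.
- mouth (a point): middle of the mouth, at x 0, y 0, z 130. The mouth is 64 wide (y -32 to +32, left side flush with the fence) between posts 12 thick (x -6 to +6), 70 high above the table. At the right post a wing 25 high flares out to x -32, y -51. The hinge bar (radius 3) crosses 60 above the table. The box's roof, top at z 204, begins at x -6.
- drop_edge (a point): middle of the table's far edge, at x -12, y 0, z 130, just before the flap. Once the carton's middle is some 20 mm past this edge it tips over and falls into the box by itself, so the fingers need not go in under the flap.
- box_floor (a point): middle of the collecting box's floor, at x +59, y 0, z 10. The box is 142 long (x -12 to +130), 80 wide (y -40 to +40) inside, under a clear roof.
- flap (a joint): the grey flap (60 wide, 54 high, 3 thick, 50 g), hung from the hinge bar; 0 = hanging shut at x 0, lower edge 3 mm above table level; grows (rad, up to 1.45) as the lower edge swings inward, toward the feeder's +x; it cannot swing outward. It falls shut by its own weight when nothing holds it.
- carton: the loose white carton with an orange end, 50 x 110 x 36 mm (its own x, y, z; the long side along its y), 60 to 130 g. Origin at the centre of its underside. It starts flat on the feed table to the right of the feed path, in front of the flap, askew, its long side roughly (within 0.4 rad) along the feed direction.
- small_jar: bystander: white screw jar with a blue lid, 31 mm wide, 45 high, standing on the table's ledge left of the fence; origin at the centre of its foot
- long_box: bystander: flat long white and green carton 60 x 140 x 50 mm on the bench left of the feeder; origin at the centre of its underside
- spray: bystander: green round spray bottle with a white cap, 46 mm wide, 120 high, standing on the bench right of the collecting box; origin at the centre of its foot
Things that resemble listed ones, but are neither listed nor needed, are in the scene too. What is shaped like the carton but black or red is not meant.

How it is judged:
On the way:
1. the carton, sliding level on the table in the mouth, holds the flap open (value of joint flap above 0.5 rad and contact force between carton and flap above 0.02 N and z of carton in the frame of feeder above 0.122 m and angle between carton's own z axis and vertical below 0.15 rad), for 0.1 s.
At the end, for the whole second after the job is handed in: The carton lies at rest inside the collecting box, in any attitude, its underside's centre at least 40 mm below the table; the flap hangs shut (within 0.06 rad) (x of carton in the frame of feeder between -0.022 and 0.132 m and y of carton in the frame of feeder between -0.042 and 0.042 m and z of carton in the frame of feeder below 0.09 m and linear speed of carton below 0.02 m/s and value of joint flap below 0.06 rad); the robot touches nothing.
It fails at once if the carton is lifted more than 15 mm off the table (height (world z) of carton above 0.145 m).
It fails at once if the fingers press on the carton with more than 30 N (pinched or rammed) (contact force between the fingers and carton above 30 N).
It fails at once if the small jar is moved more than 15 mm (distance of small_jar from where it was at the start of the episode above 0.015 m).
It fails at once if the long box is moved more than 15 mm (distance of long_box from where it was at the start of the episode above 0.015 m).
It fails at once if the spray bottle is moved more than 15 mm (distance of spray from where it was at the start of the episode above 0.015 m).
It also fails if it takes over 43 s, if anything falls off the work surface, if the arm or the gripper's body presses on something with over 40 N, if the wrist force passes 120 N, or if a joint passes its speed limit or range.

ROBOT

A 6-joint arm with a two-finger parallel gripper is mounted at the origin on a cart in front of the work surface, level with it; the furniture and walls round the work are solid. World frame = base frame: x ahead of the robot, y to its left, z up, the work surface at z = 0. Lengths are in m, angles in rad, forces in N, time in s.
With the tool pointing down it reaches from about 0.25 to 0.775 m from the base axis. Payload 4 kg.
Tool frame: the origin (TCP) lies on the centre line of the jaws, within the pads' length; the fingertips stand 14 mm ahead of it and the grasp point (between the pads) lies 5 mm behind it (robot.tcp_to_tips is the distance from the TCP to the fingertips, in m); z points along the fingers, y is the line along which they close (so a half turn about z gives the same grasp; the last joint's range is limited). The gripper opens to 94 mm and grips with 3 to 60 N. Pads are 16 mm wide; open, the fingers measure 119 mm over their backs; the gripper's body (75 mm by 177 mm) begins 78 mm behind the grasp point.
Start: joints at [-1.299, 0.087, 1.371, -0, 1.684, -0.103], TCP at [0.201, -0.512, 0.22] pointing down, gripper open.
Joint ranges: [-3.1, 3.1], [-0.76, 2.03], [0.27, 2.55], [-1.08, 4.22], [0.17, 2.65], [-2.57, 2.57]. Speed limits (rad/s): [2.79, 2.79, 3.14, 3.14, 3.14, 3.14].

INTERFACE

Orientations are given as [roll, pitch, yaw] about the fixed x, y, z axes, in that order (R = Rz(yaw) Ry(pitch) Rx(roll)).
In Python, from bench import robot gives the robot as it stands.
- The arm moves only by the tool carry_out, never from a script. Its argument "increments" is a list of rows, each a list of 3 entries, a list of its own where there are three numbers: the closure in counts, from 0 (fully open) to 255 (shut), then the shift along the tool's x, y, z in mm, then the turn about the tool's z in degrees. In form: [[fingers, [dx, dy, dz], twist], ...]. A call has 1 to 8 rows; each row shifts and turns the commanded pose from where the row before left it, along the tool's axes as they then stand; what a row does not reach is not made up. A row lasts 1/10 s, in which the tool goes at most 50 mm and 8.59 degrees, less where a joint would pass 70% of its speed; a pose out of reach is approached as far as the arm can. A call with a gripper value outside its range is refused whole. The fingers move at their own pace and stop on an object; the grip force is fixed at half the most. Time passes only in rows, so rows that do not move let the fingers close. It gives the time, the measured TCP pose, the force, the opening and the grip force at its end, in the units of the state.
- robot.get_obs(): the state, without advancing time (a new reading comes with each control period).
- robot.snapshot(name): name is "side" or "top" or "wrist"; returns the picture (400x640x3 uint8, blue, green, red); there is no depth.
- robot.get_calibration(name): a dict with "vfov" (degrees; the focal length in pixels is half the picture's height over the tangent of half this angle, whatever the lens; pixels are square), "cx", "cy" (the principal point, pixels), "T" (4x4, takes a point from camera to world coordinates). Camera axes: x right, y down, z forward; pixel columns grow to the right and rows downward; lengths in m; the calibration is good to about 2 mm. The wrist camera is an equidistant fisheye: a pixel r from the principal point sees the ray r / f radians off the axis. A picture is of the moment at which its call begins: read the wrist's pose just before it. get_calibration takes no time and is no camera call; for the wrist camera it gives the pose at the moment of the call.
- robot.close_job(): hands the job in; it is judged then, once.
The state is a dict: "time": time; "joint_positions": joint angles; "qvel": joint speeds; "joint_torque": joint torques, N m; "tool_pos": TCP position; "ee_rot": TCP orientation; "wrist_force": force on the tool from outside, world axes, zero at the start; "wrist_torque": the same for the moment, N m; "width": finger opening in m; "finger_force": force on a finger pad.
Only numpy, scipy, OpenCV 4.12 (cv2) and the standard library are available. Lean on these libraries where they do the work, as an engineer would, in place of code of your own. Each camera call takes 0.05 s, during which the arm holds its last target. There are 200 camera calls.

## Working session

There is one attempt and no reset: what is moved stays moved. The work goes in short steps, Python scripts to look and compute and a tool call to move; the robot and the scene stay as the last step left them, time stands still between calls to the robot, and variables do not carry over. Pictures are saved under pics/ and viewed, at most 10 in all, crops included, and the job is handed in when it is done.

Besides the shell and the picture viewer there is one more tool, called by a JSON object that holds its "name" and its "arguments". carry_out: Moves the arm, as the interface text tells. Its arguments: {"type":"object","properties":{"increments":{"type":"array","items":{"type":"array"}}},"required":["increments"]}

```bash
mkdir -p pics; ls; python3 - <<'E'
from bench import robot
import cv2,numpy as np
np.set_printoptions(precision=4,suppress=True)
for n in ("side","top"):
    cv2.imwrite(f"pics/{n}0.png",robot.snapshot(n))
    print(n,robot.get_calibration(n))
o=robot.get_obs();print(o)
E
```

```text
pics
side {'vfov': 43.39027859189518, 'cx': 321.1354839755576, 'cy': 205.78038276742174, 'T': array([[-0.8364, -0.3526,  0.4197,  0.142 ],
       [-0.5481,  0.5464, -0.6333,  0.7554],
       [-0.006 , -0.7597, -0.6502,  0.8714],
       [ 0.    ,  0.    ,  0.    ,  1.    ]])}
top {'vfov': 55.52254478801561, 'cx': 322.80685134884015, 'cy': 201.728360317083, 'T': array([[ 0.0083, -0.9982,  0.0596,  0.5683],
       [-0.9996, -0.0067,  0.0269,  0.0188],
       [-0.0265, -0.0598, -0.9979,  1.1499],
       [ 0.    ,  0.    ,  0.    ,  1.    ]])}
{'time': 0.1, 'joint_positions': array([-1.2991,  0.0879,  1.3721, -0.    ,  1.6836, -0.1031]), 'qvel': array([ 0.0006, -0.0006, -0.0023, -0.0012, -0.0004,  0.0007]), 'joint_torque': array([  0.002 , -34.1253, -30.3301,   0.072 ,   0.0304,  -0.0001]), 'tool_pos': array([ 0.2012, -0.5114,  0.2184]), 'ee_rot': array([-3.1396, -0.0002,  0.3748]), 'wrist_force': array([-0.2097, -0.7105, -0.7208]), 'wrist_torque': array([-0.0129,  0.0412,  0.0532]), 'finger_force': 0.0, 'width': 0.09424271727913197}
```

View pics/top0.png

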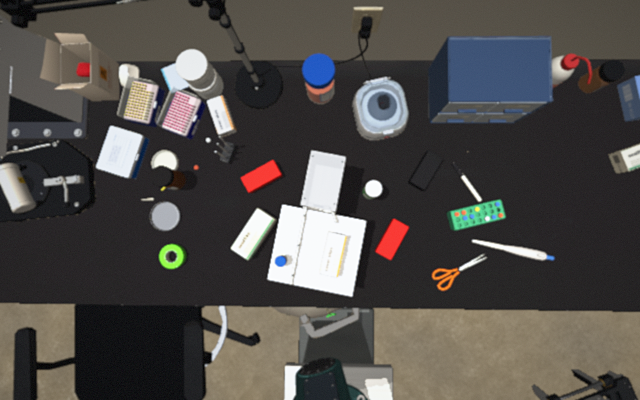

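View pics/side0.png

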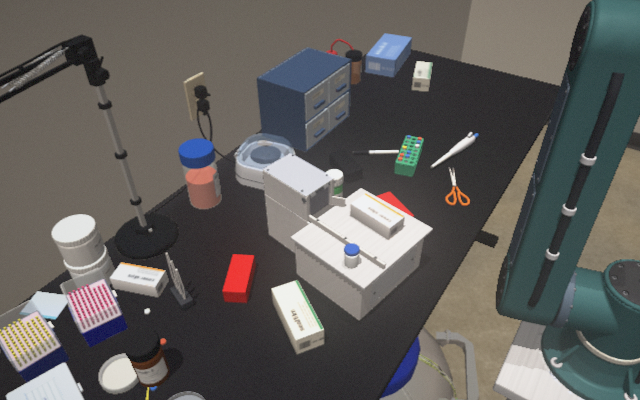

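The top view shows the feeder table at about (268–365, 205–295), with the collecting box above it at (325, 180), so feed runs up the image (world +x). The white carton with the orange end is on the table at (336, 255). The other carton-like things are the red ones at (262, 176) and (392, 239), the black one at (427, 170), and the orange/white box at (220, 115) far off. Only the one at (336, 255) fits: it is white with an orange end and lies on the table right of the fence. I'll confirm it in an enlarged crop.

```bash
python3 - <<'E'
import cv2
i=cv2.imread("pics/top0.png")[140:305,255:405]
i=cv2.resize(i,None,fx=3.6,fy=3.6,interpolation=cv2.INTER_CUBIC)
for k in range(0,150,20): cv2.putText(i,str(255+k),(int(k*3.6),8),0,.35,(0,255,255))
for k in range(0,165,20): cv2.putText(i,str(140+k),(0,int(k*3.6)+4),0,.35,(0,255,255))
cv2.imwrite("pics/c1.png",i)
E
```

```text
(no output)
```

View pics/c1.png

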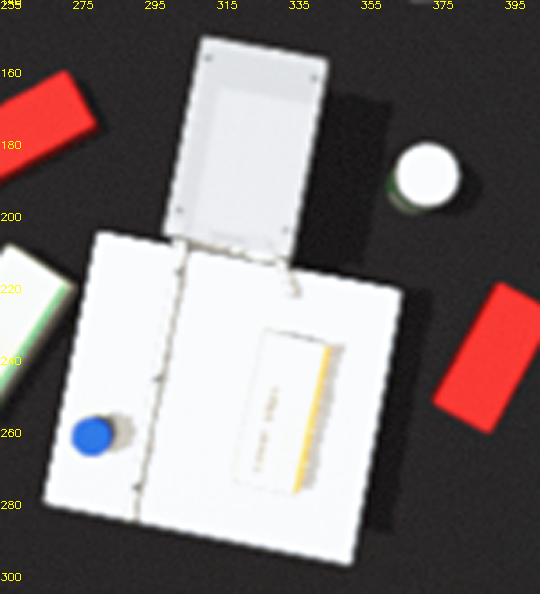

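The crop shows the white carton with an orange strip, right of the fence at (333, 254), with top corners at about (328.6, 231.7), (346.1, 235.8), (337.5, 276.7) and (319.7, 273.9). The table corners are (281.9, 204.4), (366.4, 220.6), (352.8, 296.4) and (267.2, 279.7).

```bash
cat > h.py <<'E'
import numpy as np,cv2
from bench import robot
np.set_printoptions(precision=4,suppress=True)
def ray(n,px,z):
    c=robot.get_calibration(n);f=200/np.tan(np.radians(c['vfov']/2));T=c['T']
    p=np.atleast_2d(px)
    d=np.c_[(p[:,0]-c['cx'])/f,(p[:,1]-c['cy'])/f,np.ones(len(p))]@T[:3,:3].T
    return T[:3,3]+d*((z-T[2,3])/d[:,2])[:,None]
def rig(src,dst):
    a=src.mean(0);b=dst.mean(0);U,s,V=np.linalg.svd((src-a).T@(dst-b));R=(U@np.diag([1,np.linalg.det(U@V)])@V).T
    return R,b-R@a
E
python3 - <<'E'
from h import *
t=ray("top",[(281.9,204.4),(366.4,220.6),(352.8,296.4),(267.2,279.7)],.13)
print(t,[np.linalg.norm(t[i]-t[i-1]) for i in range(4)])
src=np.array([[-12,100],[-12,-130],[-216,-130],[-216,100]])/1e3
R,o=rig(src,t[:,:2]);yaw=np.arctan2(R[1,0],R[0,0]);print("feeder",o,yaw,(src@R.T+o-t[:,:2])*1e3)
c=ray("top",[(328.6,231.7),(346.1,235.8),(337.5,276.7),(319.7,273.9)],.166)
print([np.linalg.norm(c[i]-c[i-1]) for i in range(4)])
F=(c[:,:2]-o)@R*1e3;print("carton in feeder",F,F.mean(0))
d=F[0]-F[3]+F[1]-F[2];print("axis deg",np.degrees(np.arctan2(d[1],d[0])))
# fence & jar checks
for p,z in [((304.5,209),.145),((294,284),.145),((280.8,260.6),.175),((332,214),.2)]:
    print((ray("top",p,z)[0,:2]-o)@R*1e3)
E
```

```text
[[ 0.6212  0.1566  0.13  ]
 [ 0.5794 -0.0707  0.13  ]
 [ 0.3789 -0.0351  0.13  ]
 [ 0.4198  0.193   0.13  ]] [np.float64(0.20464875791424111), np.float64(0.23111062023244705), np.float64(0.20367073519986534), np.float64(0.23173352533586486)]
feeder [0.6147 0.0554] -0.17861326427922147 [[-0.5769 -0.6134]
 [ 0.3663  0.3436]
 [ 0.1506  1.0074]
 [ 0.0599 -0.7376]]
[np.float64(0.11040273484742351), np.float64(0.04629340329361793), np.float64(0.10680494312381573), np.float64(0.04615989932987569)]
carton in feeder [[ -59.4682  -36.8532]
 [ -61.419   -83.1054]
 [-168.1926  -80.5143]
 [-169.8433  -34.3839]] [-114.7308  -58.7142]
axis deg -1.3349577504743644
[-12.8442  37.1603]
[-211.1544   27.1376]
[-154.3903   69.4469]
[-13.8429 -37.3012]
```

```bash
cat >> h.py <<'E'
O=np.array([.6147,.0554]);YF=-.1786
RF=np.array([[np.cos(YF),-np.sin(YF)],[np.sin(YF),np.cos(YF)]])
def fw(x,y): return O+RF@np.array([x,y])/1e3
def go(x,y,z,yaw):
    "TCP now in feeder mm; shift (tool axes, mm) to feeder x,y mm, world z mm; twist deg"
    s=robot.get_obs();p=s['tool_pos'];r=s['ee_rot'];a=r[2]
    d=fw(x,y)-p[:2]
    print("now",(p[:2]-O)@RF*1e3,p[2]*1e3,"rpy",r,"j6",s['joint_positions'][5],"F",s['wrist_force'],"t",s['time'],"w",s['width'])
    print("shift",1e3*(d[0]*np.cos(a)+d[1]*np.sin(a)),1e3*(d[0]*np.sin(a)-d[1]*np.cos(a)),p[2]*1e3-z,"twist",-np.degrees(yaw-a), "world",fw(x,y))
E
python3 -c "
from h import *
go(-114,-112,220,1.392)"
```

```text
now [-306.2203 -631.2256] 218.43108291097673 rpy [-3.1396 -0.0002  0.3748] j6 -0.10310202881727472 F [-0.2097 -0.7105 -0.7208] t 0.1 w 0.09424271727913197
shift 436.4241689427998 -340.70189961165454 -1.568917089023273 twist -58.28157119413596 world [ 0.4826 -0.0346]
```

{"name": "carry_out", "arguments": {"increments": [[90,[28,-22,0],0],[90,[28,-22,-1],0],[90,[28,-22,-1],0],[90,[28,-22,0],0],[90,[28,-22,0],0],[90,[28,-22,0],0],[90,[28,-22,0],0],[90,[28,-22,0],0]]}}

```text
time: 0.9
tool_pos: [0.3456, -0.2645, 0.221]
ee_rot: [-3.141, 0.0, 0.375]
wrist_force: [1.1, -0.8, -0.1]
width: 0.0608
finger_force: 0.0
```

{"name": "carry_out", "arguments": {"increments": [[90,[28,-22,0],0],[90,[28,-22,0],0],[90,[28,-22,0],0],[90,[28,-22,0],0],[90,[28,-22,0],0],[90,[28,-22,0],0],[90,[28,-22,0],0],[90,[20,-15,0],0]]}}

```text
time: 1.7
tool_pos: [0.4849, -0.0276, 0.2209]
ee_rot: [-3.141, 0.001, 0.377]
wrist_force: [-0.6, 0.2, -0.2]
width: 0.061
finger_force: 0.0
```

{"name": "carry_out", "arguments": {"increments": [[90,[0,0,0],-8.3],[90,[0,0,0],-8.3],[90,[0,0,0],-8.3],[90,[0,0,0],-8.3],[90,[0,0,0],-8.3],[90,[0,0,0],-8.3],[90,[0,0,0],-8.3],[90,[0,0,0],0]]}}

```text
time: 2.5
tool_pos: [0.4842, -0.0296, 0.2209]
ee_rot: [-3.14, 0.0, 1.389]
wrist_force: [-0.3, -0.7, -0.1]
width: 0.0607
finger_force: 0.0
```

```bash
python3 -c "
from h import *
go(-114,-112,155,1.392)
print(robot.get_calibration('wrist'))
cv2.imwrite('pics/w1.png',robot.snapshot('wrist'))"
```

```text
now [-113.3175 -106.8442] 220.89089381220052 rpy [-3.1405  0.0001  1.3886] j6 0.004210848990694698 F [-0.3216 -0.6765 -0.1079] t 2.5 w 0.06071881718436714
shift -5.158168521014846 -0.6639758505855369 65.89089381220052 twist -0.19403253009892926 world [ 0.4826 -0.0346]
{'vfov': 65.70646984690485, 'cx': 317.6761457428049, 'cy': 201.20270940784013, 'T': array([[ 0.9836, -0.1753, -0.0417,  0.4955],
       [-0.1802, -0.9581, -0.2225,  0.0347],
       [-0.001 ,  0.2264, -0.974 ,  0.3863],
       [ 0.    ,  0.    ,  0.    ,  1.    ]])}
```

View pics/w1.png

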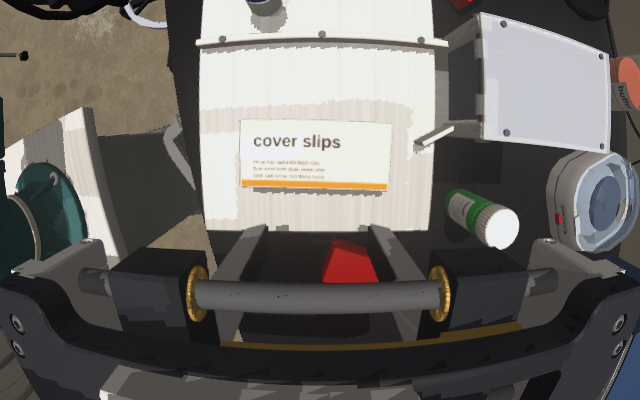

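The wrist view shows the carton with top corners at about (243, 120), (392, 125), (387, 188) and (241, 183), the fence above it at row 42 and the flap side on the right at (440, 130). The fingers are at the right table edge, clear of the carton.

```bash
python3 - <<'E'
from h import *
c=robot.get_calibration('wrist');f=200/np.tan(np.radians(c['vfov']/2));T=c['T']
def wr(px,z):
    p=np.array(px,float)-[c['cx'],c['cy']];r=np.hypot(*p.T);th=r/f
    d=np.c_[p*(np.sin(th)/r)[:,None],np.cos(th)]@T[:3,:3].T
    q=T[:3,3]+d*((z-T[2,3])/d[:,2])[:,None]
    return (q[:,:2]-O)@RF*1e3
F=wr([(243,120),(392,125),(387,188),(241,183)],.166);print(F,F.mean(0))
print("fence top ends",wr([(198,45),(446,46)],.145),"wing",wr([(416,148)],.155),"table R corners",wr([(206,230),(429,231)],.13))
E
```

```text
[[-167.1177  -32.677 ]
 [ -60.1824  -36.8745]
 [ -62.7599  -83.0554]
 [-170.2519  -78.7252]] [-115.078  -57.833]
fence top ends [[-211.0632   33.9763]
 [  -7.5138   33.0382]] wing [[-37.9366 -53.6584]] table R corners [[-215.956  -127.6123]
 [ -12.4486 -129.5738]]
```

{"name": "carry_out", "arguments": {"increments": [[90,[-3,-1,10],0],[90,[-2,0,12],0],[90,[0,0,12],0],[90,[0,0,12],0],[90,[0,0,12],0],[90,[0,0,10],0],[90,[0,0,1],0],[90,[0,0,0],0]]}}

```text
time: 3.35
tool_pos: [0.4825, -0.0344, 0.1522]
ee_rot: [-3.141, 0.0, 1.389]
wrist_force: [0.1, 0.2, -0.1]
width: 0.0609
finger_force: 0.0
```

{"name": "carry_out", "arguments": {"increments": [[90,[8,0,0],0],[90,[5,0,0],0],[90,[4,0,0],0],[90,[4,0,0],0],[90,[4,0,0],0],[90,[4,0,0],0],[90,[4,0,0],0],[90,[4,0,0],0]]}}

```text
time: 4.15
tool_pos: [0.4894, 0.0022, 0.1525]
ee_rot: [3.142, 0.0, 1.389]
wrist_force: [-0.5, -0.1, 0.3]
width: 0.0609
finger_force: 0.3
```

```bash
python3 -c "
from h import *
go(-115,-29,151,1.392)"
```

```text
now [-113.8863  -74.6079] 152.47244415727582 rpy [3.1416 0.0001 1.3888] j6 0.07072341455738534 F [-0.5351 -0.0751  0.2692] t 4.15 w 0.06093200079586478
shift 45.60386575305139 -1.2693585804979943 1.4724441572758167 twist -0.18434553876401116 world [0.4964 0.0473]
```

{"name": "carry_out", "arguments": {"increments": [[90,[5,0,0],-0.2],[90,[5,0,0],0],[90,[5,0,0],0],[90,[5,0,0],0],[90,[5,0,0],0],[90,[5,0,0],0],[90,[4,0,0],0],[90,[2,0,0],0]]}}

```text
time: 4.95
tool_pos: [0.4958, 0.0378, 0.1524]
ee_rot: [3.142, 0.0, 1.393]
wrist_force: [1.0, -1.8, -0.2]
width: 0.0609
finger_force: 0.4
```

```bash
python3 -c "
from h import *
go(-115,-29,151,1.392)
cv2.imwrite('pics/w2.png',robot.snapshot('wrist'))"
```

```text
now [-113.9052  -38.4612] 152.43713143663098 rpy [3.1416 0.0001 1.3927] j6 0.14011175452225658 F [ 0.9503 -1.8095 -0.1684] t 4.95 w 0.06094742376757964
shift 9.461752813702603 -1.089728826928271 1.4371314366309775 twist 0.04185136709960971 world [0.4964 0.0473]
```

View pics/w2.png

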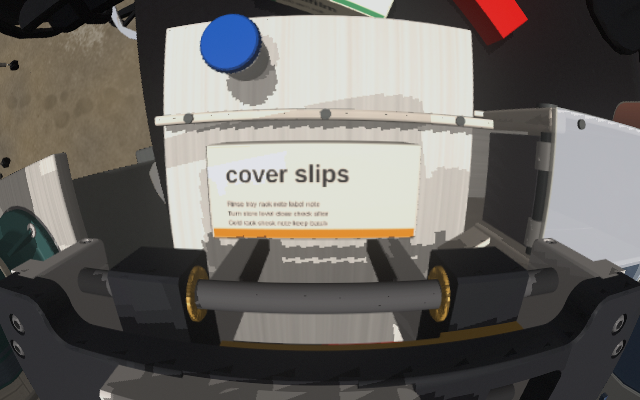

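The carton (208–420, 145–238) now lies square against both fingers and parallel to the fence, which is at row 120. The gap left is about 12 mm.

{"name": "carry_out", "arguments": {"increments": [[90,[3,0,0],0],[90,[3,0,0],0],[90,[2,0,0],0],[90,[1,0,0],0],[90,[0,0,0],0],[90,[-5,0,0],0],[90,[-15,0,0],0],[90,[-15,0,0],0]]}}

```text
time: 5.8
tool_pos: [0.491, 0.0113, 0.1525]
ee_rot: [3.141, 0.0, 1.393]
wrist_force: [-0.3, -0.2, -0.4]
width: 0.0608
finger_force: 0.0
```

```bash
python3 -c "
from h import *
go(-205,4,220,-.1786)"
```

```text
now [-113.9168  -65.3955] 152.4622163299565 rpy [3.1415 0.0001 1.393 ] j6 0.0854072332970467 F [-0.2752 -0.236  -0.4025] t 5.8 w 0.06079981474248326
shift 69.46574669655745 -91.02965723324486 -67.5377836700435 twist 90.04420448594522 world [0.4137 0.0958]
```

{"name": "carry_out", "arguments": {"increments": [[90,[0,0,-25],0],[90,[0,0,-25],0],[90,[0,0,-20],0],[228,[14,-18,0],0],[228,[14,-18,0],0],[228,[14,-18,0],0],[228,[14,-18,0],0],[228,[14,-19,0],0]]}}

```text
time: 6.6
tool_pos: [0.4133, 0.097, 0.2225]
ee_rot: [3.141, -0.0, 1.392]
wrist_force: [0.1, 0.1, 0.4]
width: 0.0243
finger_force: 0.0
```

{"name": "carry_out", "arguments": {"increments": [[228,[0,0,0],8.2],[228,[0,0,0],8.2],[228,[0,0,0],8.2],[228,[0,0,0],8.2],[228,[0,0,0],8.2],[228,[0,0,0],8.2],[228,[0,0,0],8.2],[228,[0,0,0],8.2]]}}

```text
time: 7.4
tool_pos: [0.4139, 0.0965, 0.2225]
ee_rot: [3.141, -0.0, 0.241]
wrist_force: [0.5, -0.2, 0.0]
width: 0.01
finger_force: 0.0
```

{"name": "carry_out", "arguments": {"increments": [[228,[0,0,0],8.2],[228,[0,0,0],8.2],[228,[0,0,0],8],[228,[0,0,0],0]]}}

```text
time: 7.8
tool_pos: [0.4139, 0.0965, 0.2225]
ee_rot: [3.142, -0.0, -0.178]
wrist_force: [-0.2, -0.3, 0.1]
width: 0.0095
finger_force: 0.0
```

```bash
python3 -c "
from h import *
go(-205,4,152,-.1786)
cv2.imwrite('pics/w3.png',robot.snapshot('wrist'))
cv2.imwrite('pics/s3.png',robot.snapshot('side'))"
```

```text
now [-204.8856    4.8202] 222.47186148095165 rpy [ 3.1415 -0.0001 -0.1785] j6 1.844939458655815 F [-0.2485 -0.3327  0.093 ] t 7.8 w 0.009526984188183688
shift -0.11450059082314529 0.8201963688639933 70.47186148095165 twist 0.005893540719080519 world [0.4137 0.0958]
```

View pics/w3.png

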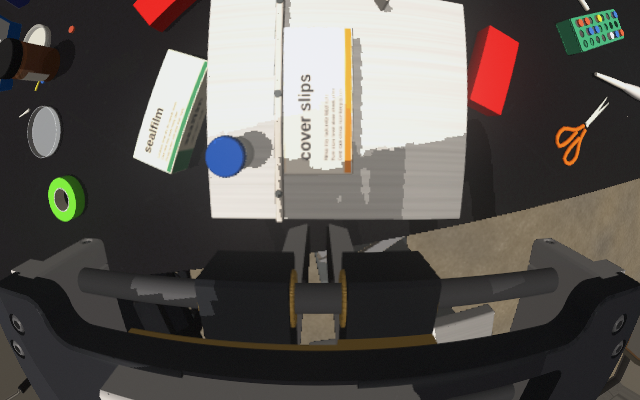

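The carton (283–353, 28–173) stands square beside the fence, and the fingers are behind it above the table edge. Next I descend and push forward.

{"name": "carry_out", "arguments": {"increments": [[228,[0,1,10],0],[228,[0,0,14],0],[228,[0,0,14],0],[228,[0,0,14],0],[228,[0,0,12],0],[228,[0,0,6],0],[228,[5,0,0],0],[228,[8,0,0],0]]}}

```text
time: 8.7
tool_pos: [0.4272, 0.0936, 0.1528]
ee_rot: [-3.141, -0.001, -0.178]
wrist_force: [0.3, -0.4, 0.7]
width: 0.0099
finger_force: 0.0
```

{"name": "carry_out", "arguments": {"increments": [[228,[5,0,0],0],[228,[4,0,0],0],[228,[4,0,0],0],[228,[5,0,0],0],[228,[6,0,0],0],[228,[6,0,0],0],[228,[6,0,0],0],[228,[6,0,0],0]]}}

```text
time: 9.5
tool_pos: [0.4684, 0.086, 0.1524]
ee_rot: [3.141, -0.0, -0.178]
wrist_force: [-1.2, 1.1, 0.1]
width: 0.0099
finger_force: 0.3
```

{"name": "carry_out", "arguments": {"increments": [[228,[6,0,0],0],[228,[6,0,0],0],[228,[6,0,0],0],[228,[5,0,0],0],[228,[5,0,0],0],[228,[5,0,0],0],[228,[4,0,0],0],[228,[4,0,0],0]]}}

```text
time: 10.3
tool_pos: [0.5085, 0.0787, 0.1524]
ee_rot: [3.141, 0.0, -0.178]
wrist_force: [-0.3, -0.2, 0.4]
width: 0.0098
finger_force: 0.5
```

```bash
python3 -c "
from h import *
go(-48,4,152,-.1786)
cv2.imwrite('pics/w4.png',robot.snapshot('wrist'))"
```

```text
now [-108.6486    4.1003] 152.42190895417983 rpy [ 3.1415  0.0002 -0.1785] j6 1.7927114026585005 F [-0.2809 -0.1702  0.449 ] t 10.3 w 0.009841187675738137
shift 60.64860012963211 0.10861450809556902 0.4219089541798269 twist 0.007817685931057172 world [0.5682 0.0679]
```

View pics/w4.png

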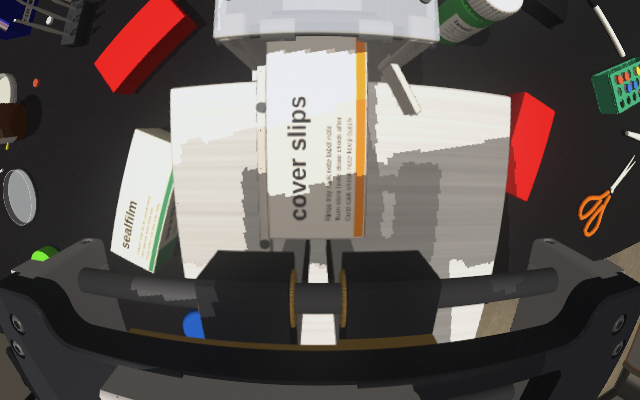

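The carton (267–367, 40–237) is square and its front end is now entering the mouth, clear of the wing tip. I continue gently.

{"name": "carry_out", "arguments": {"increments": [[228,[4,0,0],0],[228,[4,0,0],0],[228,[4,0,0],0],[228,[4,0,0],0],[228,[4,0,0],0],[228,[4,0,0],0],[228,[4,0,0],0],[228,[4,0,0],0]]}}

```text
time: 11.15
tool_pos: [0.5401, 0.0731, 0.1525]
ee_rot: [3.142, -0.0, -0.178]
wrist_force: [-0.0, -0.5, -0.7]
width: 0.0101
finger_force: 0.4
```

{"name": "carry_out", "arguments": {"increments": [[228,[4,0,0],0],[228,[4,0,0],0],[228,[4,0,0],0],[228,[4,0,0],0],[228,[4,0,0],0],[228,[4,0,0],0],[228,[4,0,0],0],[228,[0,0,0],0]]}}

```text
time: 11.95
tool_pos: [0.5679, 0.068, 0.1523]
ee_rot: [3.141, -0.0, -0.179]
wrist_force: [0.3, 0.5, -0.3]
width: 0.0099
finger_force: 0.0
```

```bash
python3 -c "
from h import *
go(-40,4,152,-.1786)
a=robot.snapshot('wrist')[:300,150:550];b=robot.snapshot('side')[130:330,220:460]
cv2.imwrite('pics/w5.png',np.hstack([a,cv2.resize(b,(360,300))]))"
```

```text
now [-48.3011   4.0544] 152.30324329305955 rpy [ 3.1414 -0.0003 -0.1787] j6 1.7695851543432581 F [ 0.3194  0.4688 -0.2975] t 11.95 w 0.009940638440415643
shift 8.301067894747922 0.05387490474664889 0.3032432930595519 twist -0.003581464208931763 world [0.576  0.0664]
```

View pics/w5.png

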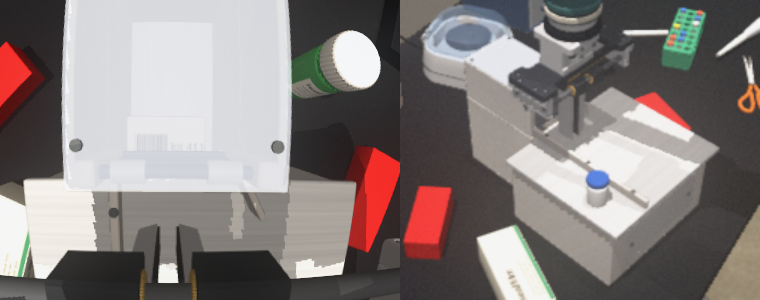

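The carton is off the table and shows through the clear roof at (172, 75). Finger force is zero. I draw back and check the flap.

{"name": "carry_out", "arguments": {"increments": [[228,[-10,0,0],0],[228,[-20,0,0],0],[228,[-25,0,0],0],[228,[-25,0,0],0],[228,[-20,0,-10],0],[228,[-10,0,-25],0],[228,[0,0,-25],0],[228,[0,0,0],0]]}}

```text
time: 12.85
tool_pos: [0.46, 0.0881, 0.2167]
ee_rot: [-3.14, -0.008, -0.178]
wrist_force: [0.6, -0.3, -0.3]
width: 0.0099
finger_force: 0.0
```

```bash
python3 -c "
from h import *
go(-160,4,212,-.1786)
a=robot.snapshot('wrist')[:240,200:440];b=robot.snapshot('side')[140:260,250:370]
cv2.imwrite('pics/w6.png',np.hstack([cv2.resize(a,(400,400)),cv2.resize(b,(400,400))]))"
```

```text
now [-157.9991    4.6675] 216.71300668381144 rpy [-3.1396 -0.0082 -0.1779] j6 1.8167327246035985 F [ 0.5768 -0.3101 -0.3067] t 12.85 w 0.009886495852754092
shift -2.001369521654357 0.6661587427021307 4.713006683811443 twist 0.039392634024371126 world [0.458  0.0878]
```

View pics/w6.png

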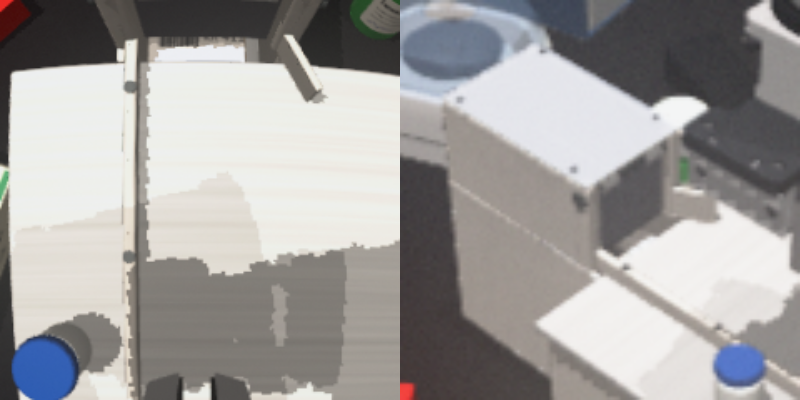

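The side view on the right shows the grey flap filling the mouth at about (635, 200). On the left, a piece of the carton's end shows in the slot at (195, 50). I compare this with the shut flap in the first side picture.

```bash
python3 - <<'E'
from h import *
a=cv2.imread('pics/side0.png')[165:235,290:370];s=robot.snapshot('side');b=s[165:235,290:370]
w=robot.snapshot('wrist');c=robot.get_calibration('wrist');f=200/np.tan(np.radians(c['vfov']/2))
def pw(x,y,z):
    q=np.r_[fw(x,y),z/1e3];d=c['T'][:3,:3].T@(q-c['T'][:3,3]);r=np.hypot(d[0],d[1]);th=np.arctan2(r,d[2])
    return c['cx']+d[0]/r*th*f,c['cy']+d[1]/r*th*f
for n,v in dict(flapL=(0,30,133),flapR=(0,-30,133),edgeL=(-12,30,130),edgeR=(-12,-30,130)).items():print(n,pw(*v))
cw=w[0:70,270:370]
z=lambda i,h:cv2.resize(i,(h[0],h[1]),interpolation=cv2.INTER_CUBIC)
top=np.hstack([z(a,(400,350)),z(b,(400,350))])
bot=z(cw,(357,250));bot=cv2.copyMakeBorder(bot,0,0,0,443,cv2.BORDER_CONSTANT)
cv2.imwrite('pics/f.png',np.vstack([top,bot]))
print("mean abs diff mouth",np.abs(a.astype(int)-b).mean((0,2)).round(0))
E
```

```text
flapL (np.float64(285.2040766841218), np.float64(15.190468215423323))
flapR (np.float64(360.5010211450874), np.float64(15.761520864165448))
edgeL (np.float64(285.326480258035), np.float64(29.773493615938122))
edgeR (np.float64(360.2907478258749), np.float64(30.305997950807665))
mean abs diff mouth [10. 10. 10. 10. 10. 10. 10. 10. 10. 10. 10. 10.  9. 10.  9. 10.  9.  9.
  9.  9.  9.  8.  8.  8.  8.  9. 10. 12. 12. 12. 12. 12. 12. 12. 11. 10.
  9.  7.  7.  7.  8.  7.  7.  7.  7. 13. 17. 20. 21. 21. 22. 20. 17. 14.
 16. 17. 16. 18. 20. 22. 29. 37. 40. 43. 45. 49. 54. 59. 63. 66. 70. 73.
 72. 68. 70. 71. 71. 67. 75. 75.]
```

View pics/f.png

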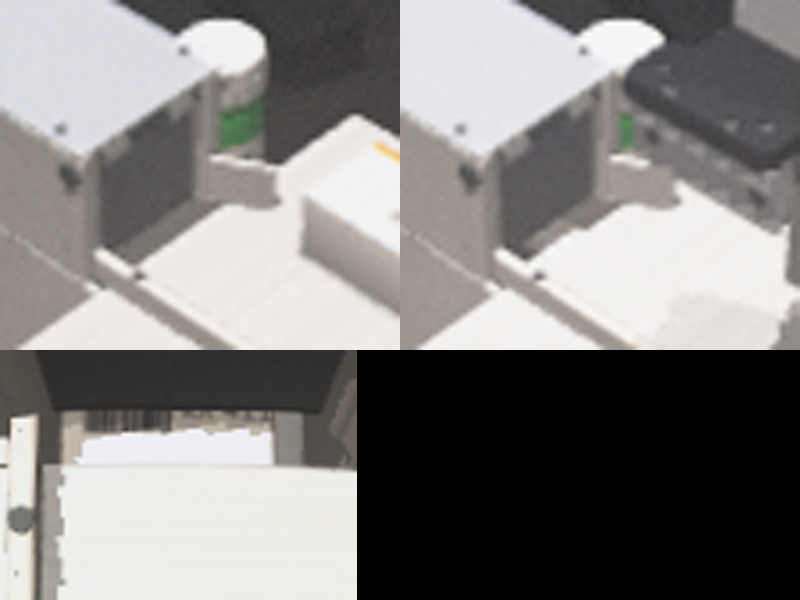

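The flap looks the same as in the first side picture. In the wrist view its lower edge is at row 16, where 15.5 is predicted for shut, and the carton lies below it in the box.

```bash
python3 -c "
from bench import robot
print(robot.close_job())"
```

```text
the job is handed in; nothing more can be done
None
```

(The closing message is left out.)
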